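Put the pin pot away and latch the cabinet

TASK

Stand the small zinc pot upright on the pulled-out tray of the low plywood cabinet and let go of it. Then slide the tray fully home and push the door shut until its sprung tongue snaps in behind the strike. Do not shift or tip the glue bottle and the wax tin.

Things in the scene. Friction and masses are not known exactly. Their poses are not given: they have to be found in the camera images.
- cabinet: Low plywood cabinet fixed on the bench, 190 deep, 240 wide, 110 mm high. Origin: on the bench, middle of the front opening's lower edge; x points into the cabinet, y left, z up. Its top (z = 100 to 110 mm) juts out as a brow 15 mm in front of the opening (to x = -15 mm) right across: a vertical tool would strike it at the end of the pushes on tray and door, so lean it back about 40 degrees.
- tray_floor (a point): Centre of the inner floor of the pull-out tray, 14 mm above the bench (moves with it; axes as the cabinet's). The inside is 153 mm long (x) by 176 mm wide (y); side and back walls rise 22 mm above this floor. With the tray home it lies 94 mm behind the cabinet's front; at the start 41 to 61 mm in front of it.
- tray_front (a point): Point on the outer side of the tray's plywood front panel: middle of its width, 36 mm above the bench, 81 mm in front of point tray_floor (axes as the cabinet's). The panel is 184 mm wide, from 10 to 52 mm above the bench. With the tray home this face lies 13 mm behind the cabinet's front plane, 3 mm behind the shut door's inner face.
- tray (a joint): How far the tray is drawn out of the cabinet, m: 0 = fully home, starts at about 0.135 to 0.155. It slides along the cabinet's x with about 2 N of friction and stays where it is left.
- door (a joint): Angle of the door, rad: 0 = shut, 1.57 = square to the front; starts wide open, 1.6 to 1.85. Upright hinge at the cabinet's left edge, opens towards the robot, stays where it is left. It cannot shut while the tray stands out. From about 0.1 the tongue rides on the strike and the push stiffens, up to about 12 N at point door_face, until it snaps in.
- door_hinge (a point): Point on the door's upright hinge axis, 45 mm above the bench: cabinet x = 0, y = +106 mm, in the plane of the door's outer face.
- door_face (a point): Point on the door's outer face, 140 mm from the hinge axis, 45 mm above the bench, a good place to push; x axis square through the door inwards, y along it to the hinge. Plywood, 10 mm thick, 2 to 209 mm from the hinge axis, 10 to 97 mm above the bench; shut, flush with the cabinet's front. A release stud (not needed) stands 8 mm out, 188 mm from the hinge axis, 79 mm up.
- tongue (a joint): How far the latch's sprung steel tongue is pressed into its case on the inner face of the door, m: 0 = fully out (where its spring keeps it), about 0.008 while it rides over the strike. Shut and back at 0 means latched.
- pot_center (a point): Centre (half-way up, on the axis) of the small round zinc pot that is to be put away: 60 mm across, 45 mm high, open at the top with a steep wall, about 70 g (50 to 100 g), upright on the bench, to the left of the open door. z along its axis.
- pin_pot: The same zinc pot; origin at the centre of its underside.
- glue_bottle: Bystander: bottle of wood glue, 60 mm across and 162 mm high, standing to the left of the cabinet, beside its wall; origin at the centre of its underside. Leave it.
- wax_tin: Bystander: round flat tin of wax, 77 mm across and 32 mm high, near the front edge of the bench, to the right of the tray; origin at the centre of its underside. Leave it.
Not all that is in view belongs to the job. What is shaped like the pin_pot but green or turquoise is not meant.

How it is judged:
On the way, in this order (a step that is already met when the one before it is completed fails the run):
1. the pot stands upright on the drawn-out tray, let go (x of pot_center in the frame of tray_floor between -0.075 and 0.075 m and y of pot_center in the frame of tray_floor between -0.085 and 0.085 m and z of pot_center in the frame of tray_floor between 0.015 and 0.03 m and angle between pot_center's own z axis and vertical below 0.15 rad and contact force between the fingers and pin_pot below 0.1 N and value of joint tray above 0.03 m), for 0.2 s.
2. the tray is home and the door is shut with its tongue snapped out behind the strike (value of joint tray below 0.008 m and value of joint door below 0.025 rad and value of joint tongue below 0.0025 m), for 0.2 s.
At the end, for the whole second after the job is handed in: The pot stands upright (within 0.15 rad) and at rest on the floor of the tray, inside its walls; the tray is home to within 8 mm; the door is shut to within 0.025 rad and the tongue has sprung back out to within 2.5 mm, so that it holds the door behind the strike (all of step 2 and x of pot_center in the frame of tray_floor between -0.075 and 0.075 m and y of pot_center in the frame of tray_floor between -0.085 and 0.085 m and z of pot_center in the frame of tray_floor between 0.015 and 0.03 m and angle between pot_center's own z axis and vertical below 0.15 rad and linear speed of pin_pot below 0.02 m/s); the robot touches nothing.
It fails at once if the glue bottle is shifted more than 30 mm or tipped (distance of glue_bottle from where it was at the start of the episode above 0.03 m or angle between glue_bottle's own z axis and vertical above 0.3 rad).
It fails at once if the wax tin is shifted more than 30 mm or tipped (distance of wax_tin from where it was at the start of the episode above 0.03 m or angle between wax_tin's own z axis and vertical above 0.3 rad).
It also fails if it takes over 72 s, if anything falls off the work surface, if the arm or the gripper's body presses on something with over 40 N, if the wrist force passes 120 N, or if a joint passes its speed limit or range.

ROBOT

A 7-joint arm with a two-finger parallel gripper is mounted at the origin on a cart in front of the work surface, level with it; the furniture and walls round the work are solid. World frame = base frame: x ahead of the robot, y to its left, z up, the work surface at z = 0. Lengths are in m, angles in rad, forces in N, time in s.
With the tool pointing down it reaches from about 0.4 to 0.85 m from the base axis. Payload 10.4 kg.
Tool frame: the origin (TCP) lies where the fingers leave the gripper's body, on its centre line; the fingertips stand 73 mm ahead of it and the grasp point (between the pads) lies 54 mm ahead of it; z points along the fingers, y is the line along which they close (so a half turn about z gives the same grasp; the last joint's range is limited). The gripper opens to 85 mm and grips with 20 to 120 N. Pads are 22 mm wide; open, the fingers measure 114 mm over their backs; the gripper's body (76 mm by 85 mm) begins 54 mm behind the grasp point. The pads swing forward as they close: fully open they stand 13 mm farther back than shut.
Start: joints at [1.118, 0.332, -0.065, 1.46, 0.022, 1.35, -0.088], TCP at [0.26, -0.568, 0.304] pointing down, gripper open.
Joint ranges: [-2.6, 2.6], [-0.5, 2.12], [-1.47, 1.34], [0.16, 2.42], [-1.27, 4.41], [0.06, 2.06], [-2.6, 2.6]. Speed limits (rad/s): [2.22, 2.22, 2.79, 2.79, 3.14, 3.14, 3.14].

INTERFACE

Orientations are given as a unit quaternion [x, y, z, w].
In Python, from workcell import manip, camera gives the robot as it stands. The module is installed in compiled form; this text tells all that it offers.
- The arm moves only by the shell command python3 -m creep 'ROWS' [OPENING] [FORCE]. ROWS is JSON, a list of rows, each a list of 2 entries, a list of its own where there are three numbers: the shift along the tool's x, y, z in mm, then the turn about the tool's z in rad. In form: [[[tx, ty, tz], twist], ...]. A call has 1 to 5 rows; each row is the pose to reach, as a shift and turn from the pose commanded when the call began, along the tool's axes at that moment; what a row does not reach only later rows make up. A row lasts 1/12 s, in which the tool goes at most 41.7 mm and 7.16 degrees, less where a joint would pass 70% of its speed; a pose out of reach is approached as far as the arm can. A call with a gripper value outside its range is refused whole. OPENING is the opening, from 0 (shut) to 1 (fully open), set as the call begins (- or left out, the last holds). The fingers move at their own pace and stop on an object; FORCE is the grip in N (left out, the last holds). Time passes only in rows, so rows that repeat a pose let the fingers close. It gives the time, the measured TCP pose, the force, the opening and the grip force at its end, in the units of the state.
- manip.get_obs(): the state, without advancing time (a new reading comes with each control period).
- camera(name): name is "side" or "top"; returns a dict with "pixels" (480x640x3 uint8, red, green, blue), "z_map" (480x640 float32, m along the optical axis (not along the pixel's ray), 0 where there is no reading), "fx", "fy", "cx", "cy" (pixels), "distortion" ([k1, k2, p1, p2, k3] as OpenCV has them; the pictures are not rectified), "extrinsics" (4x4, takes a point from world to camera coordinates). Camera axes: x right, y down, z forward; pixel columns grow to the right and rows downward; lengths in m; the calibration is good to about 2 mm. A picture is of the moment at which its call begins.
- manip.hand_in(): hands the job in; it is judged then, once.
The state is a dict: "clock": time; "joint_pos": joint angles; "joint_velocities": joint speeds; "tau": joint torques, N m; "position": TCP position; "ee_rot": TCP orientation; "ft_force": force on the tool from outside, world axes, zero at the start; "torque": the same for the moment, N m; "grip_width": opening from 0.0 (shut) to 1.0 (fully open); "grasp_force": force on a finger pad.
Only numpy, scipy, OpenCV 4.12 (cv2) and the standard library are available. Lean on these libraries where they do the work, as an engineer would, in place of code of your own. Each camera call takes 0.05 s, during which the arm holds its last target. There are 200 camera calls.

## Working session

There is one attempt and no reset: what is moved stays moved. The work goes in short steps, Python scripts to look and compute and a shell command to move; the robot and the scene stay as the last step left them, time stands still between calls to the robot, and variables do not carry over. Pictures are saved under pics/ and viewed, at most 10 in all, crops included, and the job is handed in when it is done.

```bash
mkdir -p pics; cat > h.py <<'E'
import numpy as np,cv2
from workcell import manip,camera
from scipy.spatial.transform import Rotation as R
def world(c):
    h,w=c['z_map'].shape
    K=np.array([[c['fx'],0,c['cx']],[0,c['fy'],c['cy']],[0,0,1]])
    u,v=np.meshgrid(np.arange(w),np.arange(h))
    p=cv2.undistortPoints(np.stack([u,v],-1).reshape(-1,1,2).astype(np.float32),K,np.array(c['distortion'],float)).reshape(h,w,2)
    z=c['z_map'];P=np.dstack([p[...,0]*z,p[...,1]*z,z])
    E=np.array(c['extrinsics']);W=(P-E[:3,3])@E[:3,:3]
    W[z==0]=np.nan
    return W
def save(c,n,crop=None,s=1):
    im=c['pixels'][...,::-1]
    if crop: im=im[crop[1]:crop[3],crop[0]:crop[2]]
    cv2.imwrite('pics/'+n,cv2.resize(im,None,fx=s,fy=s,interpolation=cv2.INTER_CUBIC))
E
python3 - <<'E'
from h import *
for n in('top','side'):
    c=camera(n);save(c,n+'0.png');np.save(n+'0.npy',world(c))
    E=np.array(c['extrinsics']);print(n,-E[:3,:3].T@E[:3,3],E[2,:3])
s=manip.get_obs();print(s['position'],s['ee_rot'],s['clock'],s['grip_width'])
E
```

```text
top [0.47968131 0.09960151 1.05556958] [ 0.08829629 -0.01011121 -0.99604293]
side [0.08078415 0.67009076 0.93329283] [ 0.43253648 -0.47483115 -0.76645129]
[ 0.26032981 -0.56792977  0.30319164] [ 9.76997829e-01  2.13248238e-01 -1.60002672e-04 -6.37344070e-04] 0.1 0.9969262419107748
```

View pics/top0.png

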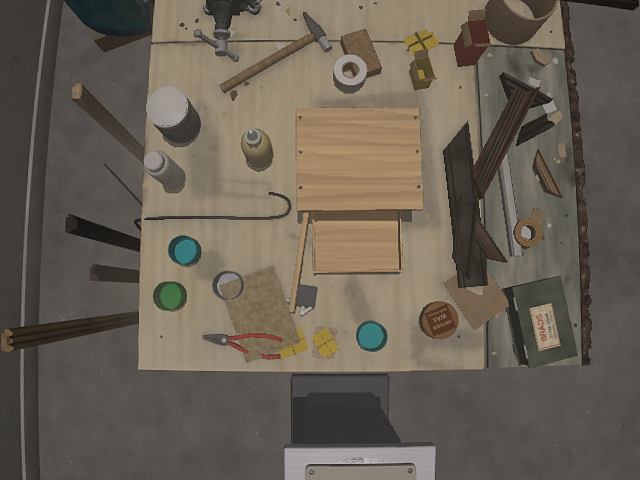

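View pics/side0.png

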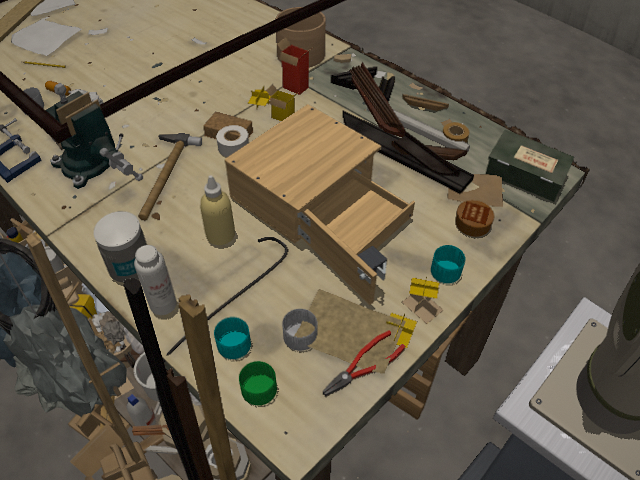

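The top view shows four pot-shaped things: turquoise at (184,250) and (371,336), green at (170,296) and grey zinc at (228,286). The white tape roll at (350,73) could also be confused with it. I choose the grey one, at side view (299,328). The cabinet top spans (296,108) to (422,210), the tray is in front of it, and the door edge runs from (305,212) to (293,310).

```bash
python3 - <<'E'
from h import *
c=camera('side');save(c,'pot.png',(240,270,380,400),4)
T=np.load('top0.npy');S=np.load('side0.npy')
def rep(W,n,x0,y0,x1,y1,zl,zh):
    P=W[y0:y1,x0:x1].reshape(-1,3);P=P[(P[:,2]>zl)&(P[:,2]<zh)]
    r,_=0,0
    (cx,cy),(w,h),a=cv2.minAreaRect((P[:,:2]*1000).astype(np.float32))
    print(n,len(P),'med',np.median(P,0).round(3),'rect',round(cx),round(cy),round(w),round(h),round(a,1),'lo',P.min(0).round(3),'hi',P.max(0).round(3))
rep(T,'potT',205,262,252,308,.036,.055)
rep(S,'potS',275,300,325,355,.036,.055)
rep(T,'cab',285,95,435,222,.104,.116)
rep(T,'door',285,210,316,318,.085,.104)
rep(T,'trayrim',306,212,412,285,.028,.045)
rep(T,'trayfront',306,250,412,285,.046,.058)
rep(T,'trayfloor',320,222,398,262,.008,.022)
rep(T,'glue',230,115,285,180,.02,.2)
rep(T,'wax',415,295,465,345,.02,.05)
E
```

```text
potT 115 med [0.488 0.281 0.044] rect 489 274 57 60 1.2 lo [0.46  0.244 0.036] hi [0.517 0.304 0.049]
potS 254 med [0.489 0.273 0.041] rect 489 273 59 61 57.8 lo [0.457 0.243 0.036] hi [0.52  0.304 0.05 ]
cab 12857 med [0.73  0.012 0.11 ] rect 734 10 207 245 0.7 lo [ 0.629 -0.113  0.104] hi [0.838 0.133 0.116]
door 1022 med [0.481 0.122 0.096] rect 531 113 55 201 82.0 lo [0.431 0.095 0.085] hi [0.63  0.151 0.104]
trayrim 291 med [ 0.577 -0.078  0.036] rect 577 15 124 198 0.2 lo [ 0.515 -0.084  0.028] hi [0.639 0.114 0.044]
trayfront 236 med [0.517 0.019 0.052] rect 517 8 5 181 0.6 lo [ 0.515 -0.082  0.046] hi [0.521 0.099 0.057]
trayfloor 3102 med [0.579 0.003 0.014] rect 580 3 83 163 0.1 lo [ 0.539 -0.079  0.009] hi [0.622 0.085 0.021]
glue 937 med [0.756 0.209 0.104] rect 767 214 57 56 69.9 lo [0.739 0.184 0.02 ] hi [0.794 0.243 0.165]
wax 1139 med [ 0.417 -0.16   0.032] rect 418 -160 77 76 89.1 lo [ 0.379 -0.198  0.02 ] hi [ 0.456 -0.122  0.039]
```

View pics/pot.png

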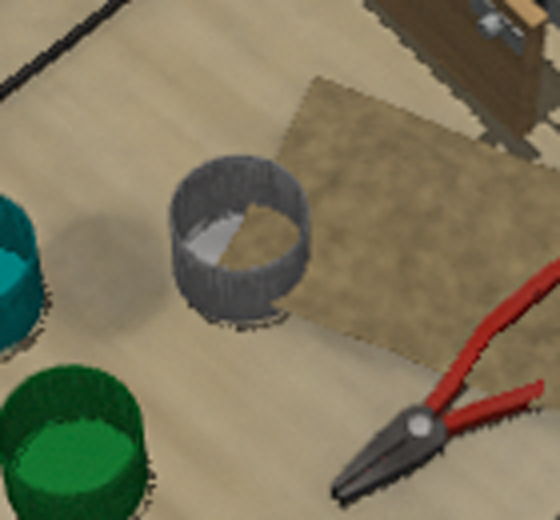

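The crop confirms the upright grey zinc pot at world (0.489, 0.274), clear of its neighbours. First move goes towards it, squaring the tool on the way.

```bash
python3 -m creep '[[[25,-30,0],0.086],[[50,-60,0],0.172],[[75,-90,0],0.258],[[100,-120,0],0.344],[[125,-150,0],0.43]]' 1 30
```

```text
clock: 0.57
position: [0.3116, -0.3778, 0.3036]
ee_rot: [1.0, -0.002, -0.0, -0.0]
ft_force: [0.6, 1.3, 0.1]
grip_width: 0.999
grasp_force: 0.0
```

```bash
python3 -m creep '[[[10,-39,0],0],[[20,-78,0],0],[[30,-117,0],0],[[40,-156,0],0],[[50,-195,0],0]]'
python3 -m creep '[[[10,-39,0],0],[[20,-78,0],0],[[30,-117,0],0],[[40,-156,0],0],[[50,-195,0],0]]'
python3 -m creep '[[[10,-39,10],0],[[20,-78,20],0],[[30,-117,30],0],[[40,-156,40],0],[[50,-195,50],0]]'
python3 -m creep '[[[10,-30,20],0],[[20,-60,40],0],[[27,-71,60],0],[[27,-71,80],0],[[27,-71,80],0]]'
```

```text
clock: 0.98
position: [0.3615, -0.1828, 0.3039]
ee_rot: [1.0, -0.0, -0.0, 0.0]
ft_force: [2.0, 0.4, 0.5]
grip_width: 0.999
grasp_force: 0.0
clock: 1.4
position: [0.4115, 0.0123, 0.304]
ee_rot: [1.0, -0.0, 0.0, 0.0]
ft_force: [0.7, -0.7, -0.3]
grip_width: 0.997
grasp_force: 0.0
clock: 1.82
position: [0.4619, 0.207, 0.2536]
ee_rot: [1.0, -0.001, 0.001, -0.0]
ft_force: [0.5, -0.6, 0.9]
grip_width: 1.0
grasp_force: 0.0
clock: 2.23
position: [0.487, 0.2761, 0.1698]
ee_rot: [1.0, 0.001, -0.003, 0.001]
ft_force: [-0.6, -0.7, -0.7]
grip_width: 0.998
grasp_force: 0.0
```

```bash
python3 -m creep '[[[1,2,20],0],[[2,2,40],0],[[2,2,60],0],[[2,2,75],0],[[2,2,85],0]]'
python3 -m creep '[[[0,0,0],0],[[0,0,0],0],[[0,0,0],0],[[0,0,0],0],[[0,0,0],0]]' 0.3 30
python3 -m creep '[[[0,0,0],0],[[0,0,0],0],[[0,0,-5],0],[[0,0,-20],0],[[0,0,-40],0]]'
python3 - <<'E'
from h import *
c=camera('side');save(c,'lift.png',(200,200,420,380),3)
E
```

```text
clock: 2.65
position: [0.4907, 0.2734, 0.0881]
ee_rot: [1.0, -0.001, -0.0, 0.0]
ft_force: [0.1, 0.3, 0.6]
grip_width: 0.995
grasp_force: 0.0
clock: 3.07
position: [0.4913, 0.2746, 0.09]
ee_rot: [1.0, -0.0, 0.001, -0.0]
ft_force: [0.7, -0.1, 4.2]
grip_width: 0.692
grasp_force: 32.7
clock: 3.48
position: [0.4899, 0.2738, 0.129]
ee_rot: [1.0, 0.0, -0.001, 0.001]
ft_force: [0.5, -0.2, -0.2]
grip_width: 0.695
grasp_force: 32.6
```

View pics/lift.png

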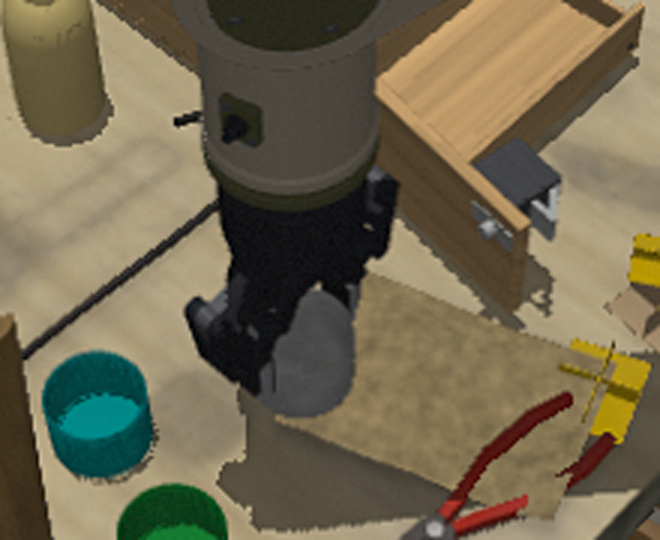

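The pot is lifted in the grip and upright. Now I carry it over the door to above the tray.

```bash
python3 -m creep '[[[0,0,-35],0],[[0,0,-70],0],[[5,10,-105],0],[[20,45,-108],0],[[35,80,-108],0]]'
python3 -m creep '[[[8,39,0],0],[[16,78,0],0],[[24,117,0],0],[[32,156,0],0],[[37,186,0],0]]'
python3 -m creep '[[[0,0,30],0],[[0,0,60],0],[[0,0,85],0],[[0,0,105],0],[[0,0,120],0]]'
python3 - <<'E'
from h import *
c=camera('side');save(c,'place.png',(240,80,460,310),2.4)
E
```

```text
clock: 3.95
position: [0.5261, 0.1958, 0.2411]
ee_rot: [1.0, 0.002, 0.003, -0.001]
ft_force: [0.6, -0.9, -1.1]
grip_width: 0.688
grasp_force: 33.3
clock: 4.37
position: [0.5629, 0.0045, 0.238]
ee_rot: [1.0, -0.001, 0.0, 0.001]
ft_force: [0.3, -0.4, -1.1]
grip_width: 0.688
grasp_force: 33.3
clock: 4.78
position: [0.562, 0.0081, 0.1159]
ee_rot: [1.0, -0.0, -0.001, -0.0]
ft_force: [-0.2, 0.2, -0.7]
grip_width: 0.692
grasp_force: 33.3
```

View pics/place.png

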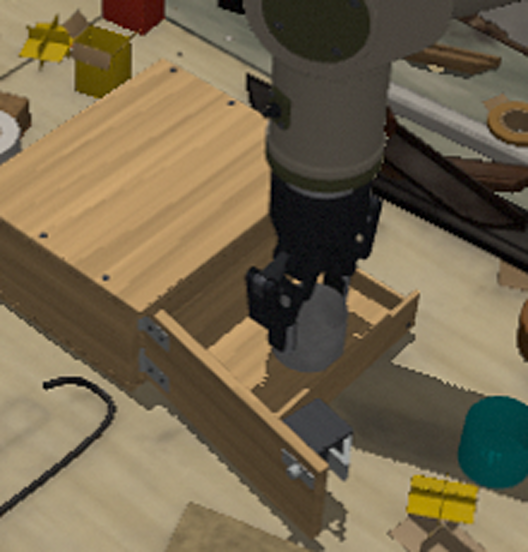

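The pot hangs just over the tray floor, inside its walls. I lower it and let go.

```bash
python3 -m creep '[[[0,0,4],0],[[0,0,8],0],[[0,0,10],0],[[0,0,11],0],[[0,0,11],0]]'
python3 -m creep '[[[0,0,0],0],[[0,0,0],0],[[0,0,0],0],[[0,0,-2],0],[[0,0,-5],0]]' 1
python3 -m creep '[[[0,0,-20],0],[[0,0,-50],0],[[0,0,-85],0],[[0,0,-120],0],[[0,0,-150],0]]'
python3 - <<'E'
from h import *
c=camera('side');W=world(c);save(c,'rel.png',(160,80,500,420),1.7)
P=W[150:300,300:420].reshape(-1,3)
def rep(n,P):
    (cx,cy),(w,h),a=cv2.minAreaRect((P[:,:2]*1000).astype(np.float32));print(n,len(P),cx,cy,w,h,a)
g=c['pixels'][150:300,300:420].reshape(-1,3).astype(int)
m=(P[:,2]>.05)&(P[:,2]<.065)&(abs(P[:,0]-.562)<.06)&(abs(P[:,1])<.08)&(np.ptp(g,axis=1)<25)
rep('pot',P[m])
g=c['pixels'].astype(int);m=(g[...,2]-g[...,0]>50)&(g[...,1]-g[...,0]>50)&(W[...,2]>.036)&(W[...,2]<.06)
l=cv2.connectedComponentsWithStats(m.astype(np.uint8))
for i in range(1,l[0]):
    if l[2][i,4]>60: rep('teal %s'%l[3][i].round(),W[l[1]==i])
E
```

```text
clock: 5.25
position: [0.563, 0.0082, 0.1065]
ee_rot: [1.0, -0.0, 0.0, 0.0]
ft_force: [-0.6, -0.0, -0.9]
grip_width: 0.692
grasp_force: 33.3
clock: 5.67
position: [0.5626, 0.0082, 0.111]
ee_rot: [1.0, -0.0, -0.0, 0.0]
ft_force: [-0.1, 0.3, -0.2]
grip_width: 0.997
grasp_force: 0.0
clock: 6.08
position: [0.5627, 0.0086, 0.2637]
ee_rot: [1.0, 0.0, 0.001, 0.0]
ft_force: [-0.5, -0.5, -0.0]
grip_width: 0.996
grasp_force: 0.0
pot 228 559.1744995117188 10.507282257080078 57.50326156616211 67.60579681396484 35.489410400390625
teal [448. 259.] 218 386.5872497558594 -19.648666381835938 56.20545959472656 62.182861328125 30.87183380126953
teal [231. 334.] 237 560.9251098632812 366.3459777832031 57.85595703125 61.52901077270508 62.77849578857422
```

View pics/rel.png

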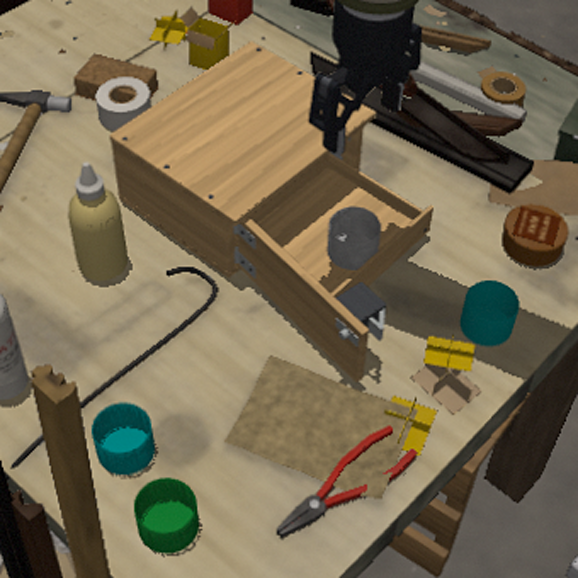

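The pot stands upright, released, in the tray at about (0.560, 0.009).

The tool only accepts shifts and a twist, so it can't lean back under the brow. I plan to pinch a spare green or turquoise pot by its near wall and use its body as a pusher. It would reach about 40 mm ahead of the finger, under the brow. Next I measure the green pot and the wrist joint margin.

```bash
python3 - <<'E'
from h import *
for n in('side','top'):
    c=camera(n);W=world(c)
    g=c['pixels'].astype(int);m=(g[...,1]-g[...,0]>40)&(g[...,1]-g[...,2]>30)
    l=cv2.connectedComponentsWithStats(m.astype(np.uint8))
    for i in range(1,l[0]):
        if l[2][i,4]>200:
            P=W[l[1]==i];print(n,l[3][i].round(),np.nanpercentile(P[:,2],[1,20,50,99]).round(3));P=P[(P[:,2]>.036)&(P[:,2]<.06)]
            if len(P)>30:print(cv2.minAreaRect((P[:,:2]*1000).astype(np.float32)))
s=manip.get_obs();print(s['joint_pos'],s['position'])
E
```

```text
side [258. 383.] [-0.     0.003  0.015  0.046]
((466.8238525390625, 395.7297058105469), (58.46201705932617, 60.577877044677734), 65.70442199707031)
top [170. 295.] [-0.002  0.001  0.003  0.007]
[ 0.56385889  0.31713978 -0.78874342  1.65185103  0.23576943  1.26580821
 -1.8412859 ] [0.56367287 0.00853148 0.26368049]
```

```bash
python3 -m creep '[[[-12,-38,0],0],[[-24,-76,0],0],[[-36,-114,0],0],[[-48,-152,0],0],[[-60,-190,0],0]]' 0.4
python3 -m creep '[[[-13,-39,0],0],[[-26,-78,0],0],[[-39,-117,0],0],[[-52,-156,0],0],[[-65,-198,0],0]]'
python3 -m creep '[[[0,0,0],0.12],[[0,0,10],0.24],[[0,0,20],0.36],[[0,0,30],0.48],[[0,0,40],0.6]]'
python3 -m creep '[[[0,0,0],0.12],[[0,0,10],0.24],[[0,0,20],0.36],[[0,0,30],0.48],[[0,0,40],0.6]]'
python3 -m creep '[[[0,0,0],0.12],[[0,0,0],0.24],[[0,0,0],0.37],[[0,0,0],0.37],[[0,0,0],0.37]]'
python3 - <<'E'
from h import *
print(manip.get_obs()['joint_pos'])
c=camera('side');save(c,'green.png',(160,200,400,440),2.4)
E
```

```text
clock: 6.65
position: [0.5014, 0.1995, 0.26]
ee_rot: [1.0, -0.0, -0.001, 0.0]
ft_force: [0.4, 0.8, -0.4]
grip_width: 0.396
grasp_force: 0.0
clock: 7.07
position: [0.4381, 0.3926, 0.2594]
ee_rot: [1.0, -0.0, -0.001, 0.001]
ft_force: [0.5, -0.5, 0.3]
grip_width: 0.401
grasp_force: 0.0
clock: 7.48
position: [0.437, 0.3903, 0.2252]
ee_rot: [0.994, -0.104, -0.01, 0.016]
ft_force: [-1.1, 1.1, -1.2]
grip_width: 0.403
grasp_force: 0.0
clock: 7.9
position: [0.4356, 0.3879, 0.1879]
ee_rot: [0.971, -0.236, -0.02, 0.027]
ft_force: [-0.5, 0.4, -2.7]
grip_width: 0.401
grasp_force: 0.0
clock: 8.32
position: [0.4322, 0.3919, 0.1786]
ee_rot: [0.914, -0.403, -0.019, 0.035]
ft_force: [-1.4, 1.0, -1.4]
grip_width: 0.399
grasp_force: 0.0
[-1.70263515  0.82549744  1.33009444  1.70951279 -0.79751041  1.37209457
 -2.60300238]
```

View pics/green.png

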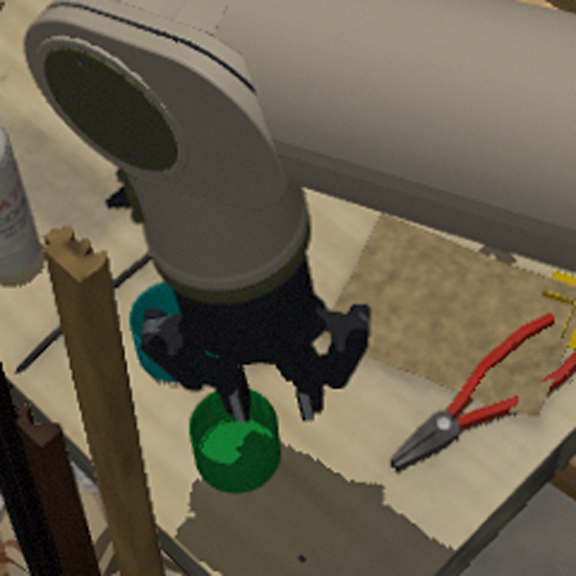

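The image shows the fingers over the green pot's rim, but joint 7 is at its limit, so I turn the other way.

```bash
python3 -m creep '[[[0,0,-10],-0.12],[[0,0,-20],-0.24],[[0,0,-30],-0.36],[[0,0,-40],-0.48],[[0,0,-50],-0.6]]'
python3 - <<'E'
from h import *
s=manip.get_obs();print(s['joint_pos'],R.from_quat(s['ee_rot']).as_matrix().round(3))
E
```

```text
clock: 8.78
position: [0.443, 0.3864, 0.2374]
ee_rot: [0.992, -0.118, -0.023, 0.023]
ft_force: [0.2, -0.3, 0.8]
grip_width: 0.399
grasp_force: 0.0
[-1.67549827  0.66558311  1.27532558  1.64812355 -0.62988033  1.39007524
 -2.10472242] [[ 0.971 -0.233 -0.052]
 [-0.236 -0.971 -0.041]
 [-0.041  0.052 -0.998]]
```

```bash
python3 -m creep '[[[0,0,0],-0.12],[[0,0,0],-0.24],[[0,0,0],-0.36],[[0,0,0],-0.48],[[0,0,0],-0.6]]'
python3 -m creep '[[[0,0,0],-0.12],[[0,0,0],-0.24],[[0,0,0],-0.36],[[0,0,0],-0.48],[[0,0,0],-0.6]]'
python3 -m creep '[[[0,0,0],-0.12],[[0,0,0],-0.24],[[0,0,0],-0.36],[[0,0,0],-0.48],[[0,0,0],-0.6]]'
python3 - <<'E'
from h import *
s=manip.get_obs();print(s['joint_pos'],R.from_quat(s['ee_rot']).as_matrix().round(3))
E
```

```text
clock: 9.2
position: [0.443, 0.3865, 0.237]
ee_rot: [0.983, 0.18, -0.029, 0.015]
ft_force: [-0.6, 0.0, -0.3]
grip_width: 0.4
grasp_force: 0.0
clock: 9.62
position: [0.4431, 0.3864, 0.237]
ee_rot: [0.886, 0.463, -0.032, 0.006]
ft_force: [0.4, -0.8, -0.3]
grip_width: 0.406
grasp_force: 0.0
clock: 10.03
position: [0.4432, 0.3864, 0.237]
ee_rot: [0.709, 0.704, -0.032, -0.004]
ft_force: [0.5, 0.3, -0.3]
grip_width: 0.4
grasp_force: 0.0
[-1.46535493  0.44165166  0.87664094  1.64062492 -0.34622173  1.29298555
 -0.52505593] [[ 0.007  0.999 -0.052]
 [ 0.999 -0.009 -0.04 ]
 [-0.041 -0.051 -0.998]]
```

```bash
python3 -m creep '[[[10,3,30],0],[[18,5,60],0],[[18,5,90],0],[[18,5,100],0],[[18,5,100],0]]'
python3 -m creep '[[[0,0,10],0],[[0,0,20],0],[[0,0,30],0],[[0,0,36],0],[[0,0,36],0]]'
```

```text
clock: 10.45
position: [0.4413, 0.4001, 0.1337]
ee_rot: [0.711, 0.702, -0.035, -0.004]
ft_force: [-0.3, 0.1, -0.3]
grip_width: 0.403
grasp_force: 0.0
clock: 10.87
position: [0.4385, 0.4007, 0.0979]
ee_rot: [0.71, 0.703, -0.035, -0.004]
ft_force: [-0.1, 0.1, 0.0]
grip_width: 0.396
grasp_force: 0.0
```

No contact on the way in, so one finger is inside. I close and lift.

```bash
python3 -m creep '[[[0,0,0],0],[[0,0,0],0],[[0,0,0],0],[[0,0,0],0],[[0,0,0],0]]' 0 60
python3 -m creep '[[[0,0,0],0],[[0,0,0],0],[[0,0,-10],0],[[0,0,-40],0],[[0,0,-80],0]]'
python3 - <<'E'
from h import *
print(manip.get_obs()['joint_pos'].round(2))
c=camera('side');save(c,'pinch.png',(160,200,400,440),2.4)
E
```

```text
clock: 11.28
position: [0.4395, 0.4011, 0.0999]
ee_rot: [0.711, 0.703, -0.033, -0.004]
ft_force: [-0.4, -2.5, 5.2]
grip_width: 0.043
grasp_force: 55.1
clock: 11.7
position: [0.442, 0.4036, 0.178]
ee_rot: [0.71, 0.703, -0.036, -0.004]
ft_force: [0.5, 1.2, -0.5]
grip_width: 0.037
grasp_force: 55.3
[-1.44  0.53  0.83  1.66 -0.41  1.21 -0.51]
```

View pics/pinch.png

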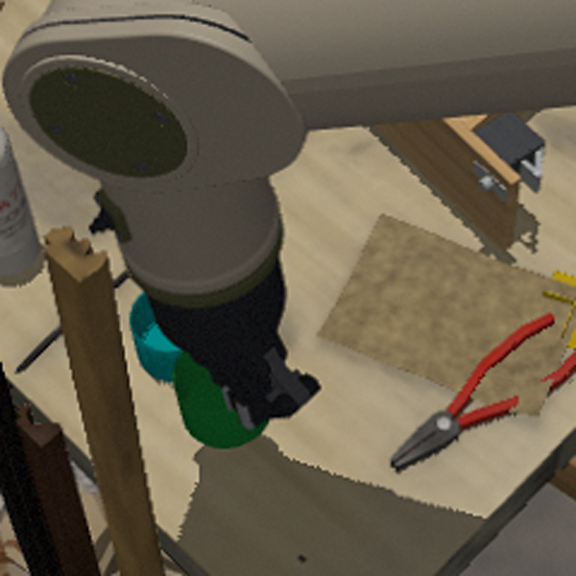

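The green pot is held firmly by its near wall. I bring it over the door to in front of the tray.

```bash
python3 -m creep '[[[0,0,-40],0],[[-20,0,-70],0],[[-60,0,-75],0],[[-100,0,-75],0],[[-140,0,-75],0]]'
python3 -m creep '[[[-40,0,0],0],[[-80,0,0],0],[[-120,0,0],0],[[-160,0,0],0],[[-200,0,0],0]]'
python3 -m creep '[[[-30,0,0],0],[[-50,0,0],0],[[-50,0,20],0],[[-50,0,50],0],[[-50,0,80],0]]'
python3 - <<'E'
from h import *
s=manip.get_obs();print(s['joint_pos'].round(2),R.from_quat(s['ee_rot']).as_matrix().round(3))
E
```

```text
clock: 12.17
position: [0.4464, 0.2661, 0.2605]
ee_rot: [0.71, 0.703, -0.033, -0.005]
ft_force: [0.1, -0.1, 0.0]
grip_width: 0.04
grasp_force: 55.3
clock: 12.58
position: [0.4441, 0.0657, 0.268]
ee_rot: [0.711, 0.703, -0.033, -0.005]
ft_force: [0.6, -0.2, -1.0]
grip_width: 0.042
grasp_force: 55.3
clock: 13.0
position: [0.4403, 0.015, 0.1903]
ee_rot: [0.71, 0.703, -0.031, -0.005]
ft_force: [-0.7, 2.7, -1.2]
grip_width: 0.038
grasp_force: 55.3
[-1.36  0.08  1.27  2.08 -0.05  1.1  -0.07] [[ 0.009  0.999 -0.051]
 [ 0.999 -0.011 -0.037]
 [-0.037 -0.051 -0.998]]
```

```bash
python3 -m creep '[[[0,0,20],0],[[0,0,40],0],[[0,0,55],0],[[0,2,66],0],[[0,3,66],0]]'
python3 -m creep '[[[0,6,0],0],[[0,12,0],0],[[0,18,0],0],[[0,26,0],0],[[0,36,0],0]]'
python3 - <<'E'
from h import *
s=manip.get_obs();print(s['joint_pos'].round(2),R.from_quat(s['ee_rot']).as_matrix().round(3))
c=camera('side');save(c,'push.png',(200,80,480,360),2)
E
```

```text
clock: 13.42
position: [0.438, 0.0119, 0.1225]
ee_rot: [0.71, 0.703, -0.035, -0.005]
ft_force: [-0.3, 0.3, -0.0]
grip_width: 0.039
grasp_force: 55.4
clock: 13.83
position: [0.4754, 0.0118, 0.1228]
ee_rot: [0.71, 0.703, -0.034, -0.005]
ft_force: [-3.0, 0.9, 0.6]
grip_width: 0.043
grasp_force: 55.9
[-1.05  0.39  1.06  2.04 -0.36  0.99  0.19] [[ 0.009  0.998 -0.055]
 [ 0.999 -0.011 -0.04 ]
 [-0.041 -0.054 -0.998]]
```

View pics/push.png

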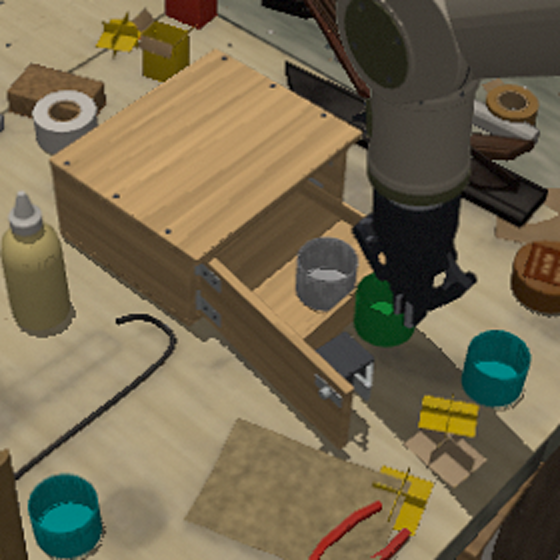

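The green pot pushes the tray panel with about 3 N and the zinc pot still stands upright. I keep pushing, with a slight rise to clear the brow.

```bash
python3 -m creep '[[[0,10,-1],0],[[0,20,-2],0],[[0,30,-3],0],[[0,40,-4],0],[[0,50,-5],0]]'
python3 -m creep '[[[0,10,-1],0],[[0,20,-2],0],[[0,30,-3],0],[[0,40,-4],0],[[0,48,-5],0]]'
python3 -m creep '[[[0,5,0],0],[[0,10,-1],0],[[0,14,-1],0],[[0,18,-1],0],[[0,20,-1],0]]'
```

```text
clock: 14.3
position: [0.5252, 0.0115, 0.1246]
ee_rot: [0.71, 0.703, -0.034, -0.005]
ft_force: [-3.2, 0.3, -2.1]
grip_width: 0.04
grasp_force: 55.5
clock: 14.72
position: [0.5737, 0.0112, 0.127]
ee_rot: [0.71, 0.703, -0.034, -0.005]
ft_force: [-2.4, -0.1, -1.7]
grip_width: 0.042
grasp_force: 55.6
clock: 15.13
position: [0.5923, 0.0106, 0.1268]
ee_rot: [0.71, 0.703, -0.035, -0.006]
ft_force: [-21.8, 3.5, 15.6]
grip_width: 0.038
grasp_force: 62.6
```

```bash
python3 -m creep '[[[0,-5,0],0],[[0,-15,0],0],[[0,-35,0],0],[[0,-65,0],0],[[0,-100,0],0]]'
python3 -m creep '[[[0,-30,0],0],[[0,-55,-10],0],[[0,-55,-50],0],[[0,-55,-90],0],[[0,-55,-130],0]]'
python3 - <<'E'
from h import *
s=manip.get_obs();print(s['joint_pos'].round(2))
c=camera('side');W=world(c)
P=W[100:330,230:420].reshape(-1,3);m=(P[:,2]>.02)&(P[:,2]<.048)&(P[:,1]>-.08)&(P[:,1]<.09)&(P[:,0]>.6)
print('panel x',np.nanpercentile(P[m][:,0],[5,25,50,75,95]).round(4),m.sum())
m=(P[:,2]>.1)&(P[:,2]<.115)&(P[:,0]>.6);print('brow',np.percentile(P[m][:,0],1),m.sum())
c=camera('top');W=world(c);P=W[205:320,280:320].reshape(-1,3);m=(P[:,2]>.088)&(P[:,2]<.104)&(P[:,0]<.625)
print('door',cv2.fitLine((P[m][:,:2]).astype(np.float32),cv2.DIST_HUBER,0,.01,.01).ravel(),P[m].min(0),P[m].max(0))
save(c,'home.png',(200,100,440,340),2.4)
E
```

```text
clock: 15.55
position: [0.4935, 0.0111, 0.1324]
ee_rot: [0.711, 0.703, -0.033, -0.003]
ft_force: [-0.3, 0.2, 1.1]
grip_width: 0.036
grasp_force: 62.6
clock: 15.97
position: [0.4439, 0.0179, 0.2474]
ee_rot: [0.71, 0.703, -0.035, -0.006]
ft_force: [-0.3, 2.8, -0.6]
grip_width: 0.035
grasp_force: 62.6
[-1.46 -0.14  1.26  2.    0.17  1.26 -0.28]
panel x [0.6438 0.6457 0.6808 0.9512 0.9834] 1171
brow 0.6312634635764757 8633
door [ 0.99995506 -0.00947946  0.5329186   0.12164903] [0.43115203 0.09335275 0.08800819] [0.62341388 0.14675678 0.10191519]
```

View pics/home.png

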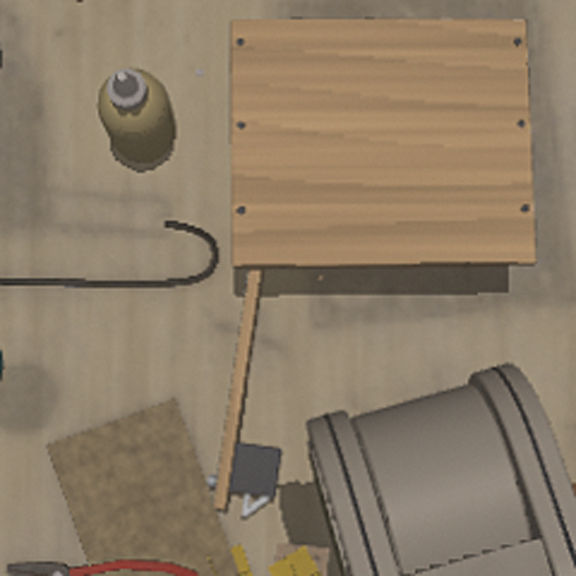

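The tray is now under the brow. The door edge runs from crop (258,270) to (222,508), with the latch case on its right. I check the panel depth more carefully.

```bash
python3 - <<'E'
from h import *
c=camera('side');W=world(c)
P=W.reshape(-1,3)
for zl,zh in((.015,.03),(.03,.05),(.055,.09)):
  for yl,yh in((-.1,-.08),(-.08,-.04),(-.04,0),(0,.04),(.04,.08)):
    m=(P[:,2]>zl)&(P[:,2]<zh)&(P[:,1]>yl)&(P[:,1]<yh)&(P[:,0]>.6)&(P[:,0]<.85);print(zl,yl,m.sum(),np.percentile(P[m][:,0],[10,50,90]).round(4) if m.sum() else '')
E
```

```text
0.015 -0.1 51 [0.6489 0.6718 0.6827]
0.015 -0.08 107 [0.6453 0.6485 0.6851]
0.015 -0.04 77 [0.6441 0.6456 0.6757]
0.015 0 110 [0.6435 0.6457 0.6792]
0.015 0.04 52 [0.643  0.6449 0.6788]
0.03 -0.1 66 [0.6488 0.662  0.6743]
0.03 -0.08 95 [0.6453 0.6473 0.6672]
0.03 -0.04 96 [0.6437 0.6456 0.6474]
0.03 0 183 [0.6439 0.6468 0.6682]
0.03 0.04 78 [0.6432 0.6444 0.646 ]
0.055 -0.1 25 [0.6501 0.6543 0.6625]
0.055 -0.08 1 [0.6452 0.6452 0.6452]
0.055 -0.04 2 [0.6461 0.6464 0.6468]
0.055 0 11 [0.6444 0.6597 0.6603]
0.055 0.04 3 [0.6423 0.6462 0.6465]
```

The tray still stands out about 13 mm. The knuckles met the brow, because the fingers are wider near the body. I push again with the hand 18 mm higher, so only slim finger lies at brow level.

```bash
python3 -m creep '[[[-2,35,20],0],[[-2,70,45],0],[[-2,95,70],0],[[-2,110,90],0],[[-2,110,95],0]]'
python3 -m creep '[[[0,8,0],0],[[0,16,-1],0],[[0,24,-1],0],[[0,30,-1],0],[[0,34,-2],0]]'
python3 -m creep '[[[0,3,0],0],[[0,6,0],0],[[0,9,0],0],[[0,11,0],0],[[0,11,0],0]]'
```

```text
clock: 16.53
position: [0.5334, 0.0136, 0.1629]
ee_rot: [0.709, 0.704, -0.035, -0.005]
ft_force: [0.2, 1.9, 2.0]
grip_width: 0.034
grasp_force: 62.7
clock: 16.95
position: [0.567, 0.0143, 0.1673]
ee_rot: [0.709, 0.704, -0.033, -0.005]
ft_force: [0.3, -0.4, -1.3]
grip_width: 0.031
grasp_force: 62.7
clock: 17.37
position: [0.5773, 0.0138, 0.1654]
ee_rot: [0.709, 0.704, -0.034, -0.006]
ft_force: [-0.8, -1.0, -0.8]
grip_width: 0.036
grasp_force: 62.7
```

```bash
python3 -m creep '[[[0,-12,0],0],[[0,-25,0],0],[[0,-25,10],0],[[0,-25,20],0],[[0,-25,20],0]]'
python3 -m creep '[[[0,8,-1],0],[[0,16,-2],0],[[0,24,-2],0],[[0,32,-2],0],[[0,38,-2],0]]'
python3 -m creep '[[[0,3,0],0],[[0,6,0],0],[[0,9,0],0],[[0,11,-1],0],[[0,11,-1],0]]'
```

```text
clock: 17.78
position: [0.5502, 0.0134, 0.1445]
ee_rot: [0.709, 0.704, -0.035, -0.007]
ft_force: [-0.9, -0.1, -0.6]
grip_width: 0.037
grasp_force: 62.6
clock: 18.2
position: [0.5904, 0.0126, 0.1465]
ee_rot: [0.709, 0.704, -0.034, -0.006]
ft_force: [0.6, -0.0, -1.5]
grip_width: 0.034
grasp_force: 62.6
clock: 18.62
position: [0.6001, 0.0126, 0.1468]
ee_rot: [0.709, 0.704, -0.034, -0.006]
ft_force: [-1.0, 0.1, -1.8]
grip_width: 0.033
grasp_force: 62.8
```

```bash
python3 - <<'E'
from h import *
c=camera('side');W=world(c);P=W.reshape(-1,3)
for zl,zh in((.02,.045),):
  for yl,yh in((-.08,-.04),(-.04,0),(0,.04),(.04,.08)):
    m=(P[:,2]>zl)&(P[:,2]<zh)&(P[:,1]>yl)&(P[:,1]<yh)&(P[:,0]>.6)&(P[:,0]<.7);print(yl,m.sum(),np.percentile(P[m][:,0],[10,50,90]).round(4) if m.sum() else '')
g=c['pixels'].astype(int);m=(g[...,1]-g[...,0]>40)&(g[...,1]-g[...,2]>30)&(W[...,0]>.5)
print('green',np.nanpercentile(W[m],[1,50,99],axis=0).round(3),m.sum())
save(c,'p2.png',(260,120,430,290),3.4)
E
```

```text
-0.08 0 
-0.04 2 [0.6399 0.6444 0.6489]
0 113 [0.6503 0.6539 0.676 ]
0.04 78 [0.6496 0.6506 0.6521]
green [[ 0.592 -0.013  0.046]
 [ 0.617  0.028  0.065]
 [ 0.652  0.04   0.091]] 540
```

View pics/p2.png

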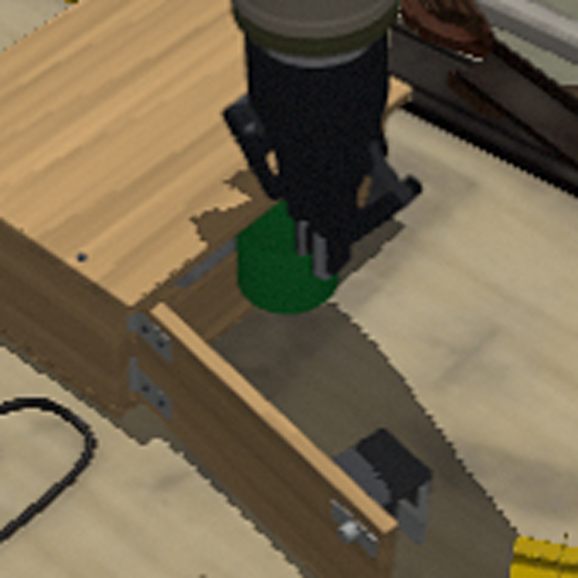

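The green pot is pushing the panel, which has moved about 6 mm further; the tray has about 7 mm to go. I've now used up my picture budget, so from here I rely on depth numbers.

```bash
python3 -m creep '[[[0,2,0],0],[[0,4,0],0],[[0,6,0],0],[[0,7,0],0],[[0,7,0],0]]'
python3 -m creep '[[[0,1,0],0],[[0,2,0],0],[[0,3,0],0],[[0,3,0],0],[[0,3,0],0]]'
python3 - <<'E'
from h import *
c=camera('side');W=world(c);P=W.reshape(-1,3)
for zl,zh in((.02,.045),):
  for yl,yh in((-.08,-.04),(-.04,0),(0,.04),(.04,.08)):
    m=(P[:,2]>zl)&(P[:,2]<zh)&(P[:,1]>yl)&(P[:,1]<yh)&(P[:,0]>.6)&(P[:,0]<.7);print(yl,m.sum(),np.percentile(P[m][:,0],[10,50,90]).round(4) if m.sum() else '')
E
```

```text
clock: 19.08
position: [0.6074, 0.0127, 0.1465]
ee_rot: [0.709, 0.704, -0.034, -0.006]
ft_force: [-0.7, 0.8, -0.3]
grip_width: 0.036
grasp_force: 62.7
clock: 19.5
position: [0.6084, 0.0124, 0.1461]
ee_rot: [0.71, 0.704, -0.036, -0.008]
ft_force: [-12.8, 0.4, 7.2]
grip_width: 0.036
grasp_force: 64.4
-0.08 0 
-0.04 7 [0.6452 0.653  0.6574]
0 52 [0.6586 0.6594 0.6607]
0.04 73 [0.6577 0.6591 0.6606]
```

The panel face is at x = 0.659, so the tray is home. Now I go back, up and over to the outer side of the door.

```bash
python3 -m creep '[[[0,-10,0],0],[[0,-35,0],0],[[0,-65,0],0],[[0,-95,0],0],[[0,-115,-10],0]]'
python3 -m creep '[[[0,0,-30],0],[[0,0,-65],0],[[15,0,-95],0],[[45,-2,-100],0],[[80,-5,-100],0]]'
python3 -m creep '[[[35,-2,0],0],[[70,-5,0],0],[[105,-8,0],0],[[125,-10,0],0],[[125,-10,0],0]]'
python3 - <<'E'
from h import *
s=manip.get_obs();print(s['joint_pos'].round(2),s['position'],R.from_quat(s['ee_rot']).as_matrix().round(3))
c=camera('side');W=world(c);P=W.reshape(-1,3)
m=(P[:,2]>.02)&(P[:,2]<.045)&(P[:,1]>-.08)&(P[:,1]<.08)&(P[:,0]>.6)&(P[:,0]<.7);print(np.percentile(P[m][:,0],[10,50,90]).round(4) if m.any() else '')
g=c['pixels'].astype(int);m=(g[...,1]-g[...,0]>40)&(g[...,1]-g[...,2]>30)&(W[...,0]>.3)&(W[...,2]>.08)
print('green',np.nanpercentile(W[m],[1,50,99],axis=0).round(3) if m.any() else '')
E
```

```text
clock: 19.97
position: [0.493, 0.0137, 0.1612]
ee_rot: [0.71, 0.704, -0.035, -0.007]
ft_force: [-0.1, -0.5, 1.0]
grip_width: 0.034
grasp_force: 62.7
clock: 20.38
position: [0.4985, 0.0975, 0.2623]
ee_rot: [0.711, 0.703, -0.031, -0.005]
ft_force: [0.2, -0.1, -1.6]
grip_width: 0.035
grasp_force: 62.6
clock: 20.8
position: [0.487, 0.2283, 0.2547]
ee_rot: [0.707, 0.706, -0.034, -0.006]
ft_force: [0.0, -0.5, -0.3]
grip_width: 0.035
grasp_force: 62.6
[-1.45  0.38  1.15  1.76 -0.34  1.31 -0.22] [0.48697519 0.22831205 0.25466945] [[-0.     0.998 -0.056]
 [ 0.999 -0.002 -0.04 ]
 [-0.04  -0.056 -0.998]]
[0.6591 0.6609 0.6632]
green [[0.479 0.206 0.154]
 [0.51  0.239 0.174]
 [0.539 0.255 0.2  ]]
```

```bash
python3 -m creep '[[[0,0,30],0],[[0,0,60],0],[[0,0,90],0],[[0,0,111],0],[[0,0,111],0]]'
python3 -m creep '[[[-20,0,0],0],[[-40,0,0],0],[[-60,-2,0],0],[[-80,-5,-1],0],[[-100,-9,-1],0]]'
python3 - <<'E'
from h import *
print(manip.get_obs()['joint_pos'].round(2))
c=camera('top');W=world(c);P=W.reshape(-1,3);m=(P[:,2]>.088)&(P[:,2]<.103)&(P[:,0]<.625)&(P[:,0]>.42)&(P[:,1]>-.1)&(P[:,1]<.16)
g=c['pixels'].reshape(-1,3).astype(int);m&=(g[:,0]-g[:,2]>30)
P=P[m];print(len(P),P.min(0),P.max(0),P[P[:,0]<.5].mean(0) if (P[:,0]<.5).any() else '')
E
```

```text
clock: 21.27
position: [0.48, 0.2161, 0.1413]
ee_rot: [0.71, 0.703, -0.037, -0.006]
ft_force: [-1.4, -0.3, -0.8]
grip_width: 0.037
grasp_force: 62.6
clock: 21.68
position: [0.4722, 0.1166, 0.1509]
ee_rot: [0.71, 0.704, -0.034, -0.006]
ft_force: [1.8, 0.4, -0.5]
grip_width: 0.036
grasp_force: 67.2
[-1.3   0.4   1.13  1.99 -0.38  1.07 -0.  ]
166 [0.44264896 0.06470871 0.09173461] [0.62365823 0.11085257 0.10184976] [0.44899941 0.066027   0.09740012]
```

```bash
python3 -m creep '[[[-20,2,2],0],[[-39,5,4],0],[[-60,14,5],0],[[-81,24,6],0],[[-99,38,6],0]]'
python3 -m creep '[[[-10,9,0],0],[[-16,16,0],0],[[-25,28,-1],0],[[-33,42,-1],0],[[-33,42,-1],0]]'
python3 - <<'E'
from h import *
print(manip.get_obs()['joint_pos'].round(2))
c=camera('top');W=world(c);P=W.reshape(-1,3);m=(P[:,2]>.088)&(P[:,2]<.103)&(P[:,0]<.64)&(P[:,0]>.42)&(P[:,1]>-.12)&(P[:,1]<.16)
g=c['pixels'].reshape(-1,3).astype(int);m&=(g[:,0]-g[:,2]>30)
P=P[m];print(len(P),P.min(0),P.max(0))
E
```

```text
clock: 22.15
position: [0.5083, 0.0171, 0.1462]
ee_rot: [0.71, 0.704, -0.034, -0.006]
ft_force: [0.8, 1.8, -1.8]
grip_width: 0.035
grasp_force: 66.1
clock: 22.57
position: [0.5519, -0.0167, 0.1466]
ee_rot: [0.71, 0.703, -0.034, -0.005]
ft_force: [0.2, -0.7, -0.1]
grip_width: 0.034
grasp_force: 66.1
[-0.87  0.54  1.02  1.83 -0.46  1.11  0.31]
40 [0.62503084 0.01781508 0.09291224] [0.6318014  0.0431929  0.10163239]
```

```bash
python3 -m creep '[[[-4,8,0],0],[[-7,16,-1],0],[[-10,22,-1],0],[[-12,28,-2],0],[[-13,32,-2],0]]'
python3 -m creep '[[[0,3,0],0],[[-1,6,0],0],[[-1,9,0],0],[[-1,11,-1],0],[[-1,11,-1],0]]'
python3 - <<'E'
from h import *
c=camera('side');W=world(c);P=W.reshape(-1,3)
for yl,yh in((-.1,-.06),(-.06,-.02),(-.02,.02),(.02,.06),(.06,.1)):
    m=(P[:,2]>.015)&(P[:,2]<.085)&(P[:,1]>yl)&(P[:,1]<yh)&(P[:,0]>.56)&(P[:,0]<.7)&(np.ptp(c['pixels'].reshape(-1,3),axis=1)>15)&(c['pixels'].reshape(-1,3)[:,0]>c['pixels'].reshape(-1,3)[:,1]);print(yl,m.sum(),np.percentile(P[m][:,0],[10,50,90]).round(4) if m.sum() else '')
E
```

```text
clock: 23.03
position: [0.5825, -0.0276, 0.1463]
ee_rot: [0.709, 0.704, -0.035, -0.007]
ft_force: [-7.5, 2.6, -0.5]
grip_width: 0.034
grasp_force: 64.8
clock: 23.45
position: [0.5937, -0.0283, 0.1467]
ee_rot: [0.709, 0.704, -0.035, -0.006]
ft_force: [-1.9, -0.3, -2.0]
grip_width: 0.033
grasp_force: 65.6
-0.1 0 
-0.06 13 [0.6469 0.6473 0.6488]
-0.02 278 [0.6456 0.647  0.6483]
0.02 297 [0.6449 0.6464 0.6477]
0.06 245 [0.6444 0.6458 0.6472]
```

The force peaked at 7.5 N and then fell with the door flush, so the latch seems to have snapped. I add a short firm push, then back off and check.

```bash
python3 -m creep '[[[0,2,0],0],[[0,3,0],0],[[0,4,0],0],[[0,4,0],0],[[0,4,0],0]]'
python3 -m creep '[[[0,-10,0],0],[[0,-35,0],0],[[0,-65,0],0],[[0,-90,0],0],[[0,-110,0],0]]'
python3 - <<'E'
from h import *
c=camera('side');W=world(c);P=W.reshape(-1,3);g=c['pixels'].reshape(-1,3).astype(int)
for yl,yh in((-.1,-.06),(-.06,-.02),(-.02,.02),(.02,.06),(.06,.1)):
    m=(P[:,2]>.015)&(P[:,2]<.085)&(P[:,1]>yl)&(P[:,1]<yh)&(P[:,0]>.56)&(P[:,0]<.7)&(g[:,0]-g[:,2]>15);print(yl,m.sum(),np.percentile(P[m][:,0],[10,50,90]).round(4) if m.sum() else '')
print(manip.get_obs()['joint_pos'].round(2))
E
```

```text
clock: 23.92
position: [0.5947, -0.0285, 0.1454]
ee_rot: [0.71, 0.704, -0.037, -0.009]
ft_force: [-16.0, 0.7, 2.8]
grip_width: 0.037
grasp_force: 67.9
clock: 24.33
position: [0.4864, -0.0275, 0.1527]
ee_rot: [0.71, 0.704, -0.034, -0.006]
ft_force: [-0.3, -0.4, 0.7]
grip_width: 0.038
grasp_force: 65.1
-0.1 204 [0.6478 0.6493 0.6511]
-0.06 262 [0.646  0.6473 0.6491]
-0.02 284 [0.6453 0.6467 0.6482]
0.02 296 [0.6448 0.6463 0.6478]
0.06 239 [0.6445 0.6458 0.6471]
[-1.02  0.39  1.14  2.   -0.35  1.06  0.27]
```

Door is flush and stayed shut. Set the green pot down and clear off.

```bash
python3 -m creep '[[[0,0,15],0],[[0,0,30],0],[[0,0,42],0],[[0,0,49],0],[[0,0,51],0]]'
python3 -m creep '[[[0,0,0],0],[[0,0,0],0],[[0,0,0],0],[[0,0,0],0],[[0,0,0],0]]' 0.4
python3 -m creep '[[[0,0,-20],0],[[0,0,-50],0],[[0,0,-85],0],[[0,0,-120],0],[[0,0,-150],0]]'
python3 - <<'E'
from h import *
c=camera('side');W=world(c);P=W.reshape(-1,3);g=c['pixels'].reshape(-1,3).astype(int)
m=(g[:,1]-g[:,0]>40)&(g[:,1]-g[:,2]>30)
print('green',np.nanpercentile(P[m],[1,50,99],axis=0).round(3))
for yl,yh in((-.1,-.06),(.02,.06)):
    m=(P[:,2]>.015)&(P[:,2]<.085)&(P[:,1]>yl)&(P[:,1]<yh)&(P[:,0]>.56)&(P[:,0]<.7)&(g[:,0]-g[:,2]>15);print(yl,m.sum(),np.percentile(P[m][:,0],[10,50,90]).round(4))
print(manip.get_obs()['ft_force'])
E
```

```text
clock: 24.8
position: [0.4846, -0.0297, 0.1012]
ee_rot: [0.709, 0.704, -0.035, -0.006]
ft_force: [-3.2, -0.0, 4.4]
grip_width: 0.037
grasp_force: 66.1
clock: 25.22
position: [0.4853, -0.0294, 0.1023]
ee_rot: [0.709, 0.704, -0.034, -0.006]
ft_force: [-0.5, -0.1, 0.7]
grip_width: 0.399
grasp_force: 0.0
clock: 25.63
position: [0.4936, -0.0238, 0.2536]
ee_rot: [0.71, 0.704, -0.034, -0.006]
ft_force: [0.5, -0.2, -0.4]
grip_width: 0.401
grasp_force: 0.0
green [[ 0.477 -0.063  0.   ]
 [ 0.509 -0.038  0.023]
 [ 0.536 -0.002  0.046]]
-0.1 214 [0.6476 0.6492 0.6512]
0.02 301 [0.6446 0.6463 0.6477]
[ 3.99559059 -1.94686897  4.50871848]
```

Everything stands still, the door is flush and the gripper is clear. I hand in.

```bash
python3 -m creep '[[[0,0,0],0],[[0,0,0],0],[[0,0,0],0],[[0,0,0],0],[[0,0,0],0]]'; python3 -c "
from workcell import manip
print(manip.hand_in())"
```

```text
clock: 26.1
position: [0.493, -0.0236, 0.2508]
ee_rot: [0.71, 0.704, -0.035, -0.006]
ft_force: [0.1, 0.6, 0.1]
grip_width: 0.4
grasp_force: 0.0
the job is handed in; nothing more can be done
None
```

Handed in at 26 s with no verdict returned: the zinc pot was set upright on the tray (not seen since the tray went in), the tray is home, and the door reads flush, with the latch snap inferred from the push force dropping. I used the green pot as a pusher because the tool could not lean, then set it down on the bench; joint 7 read -2.603 (limit -2.6) once, and I viewed 11 pictures against the limit of 10.

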